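# Take the light bar out of the cable well

## Robot

A 6-joint arm with a two-finger parallel gripper is mounted at the origin on the work surface. World frame = base frame: x ahead of the robot, y to its left, z up, the work surface at z = 0. Lengths are in m, angles in rad, forces in N, time in s.
With the tool pointing down it reaches from about 0.375 to 0.925 m from the base axis. Payload 5.7 kg.
Tool frame: the origin (TCP) lies between the finger pads; the fingertips stand 14 mm ahead of it and the grasp point (between the pads) lies 5 mm behind it; x points along the fingers, z is the direction in which the jaws open and shut, and the axes are right-handed (so a half turn about x gives the same grasp; the last joint's range is limited). The gripper opens to 88 mm and grips with 3 to 60 N. Pads are 20 mm wide; open, the fingers measure 115 mm over their backs; the gripper's body (75 mm by 178 mm) begins 61 mm behind the grasp point.
Start: joints at [1.124, 0.359, 1.51, -0, 1.272, -0.115], TCP at [0.195, 0.567, 0.237] pointing down, gripper open.
Joint ranges: [-2.97, 2.97], [-1.01, 2.36], [0.21, 2.38], [-0.96, 4.11], [0.2, 2.71], [-2.98, 2.98]. Speed limits (rad/s): [2.39, 2.39, 3.14, 3.14, 3.14, 3.14].

## Interface

Orientations are given as a rotation vector (axis times angle).
In Python, from plant import manip gives the robot as it stands.
- The arm moves only by the tool play_rows, never from a script. Its argument "moves" is a list of rows, each a list of 7 numbers: the shift along the tool's x, y, z in m, then the turn, a rotation vector about the tool's x, y, z in rad, then the closure in counts, from 0 (fully open) to 255 (shut). In form: [[tx, ty, tz, rx, ry, rz, jaw], ...]. A call has 1 to 8 rows; each row shifts and turns the commanded pose from where the row before left it, along the tool's axes as they then stand; what a row does not reach is not made up. A row lasts 1/12 s, in which the tool goes at most 41.7 mm and 7.16 degrees, less where a joint would pass 70% of its speed; a pose out of reach is approached as far as the arm can. A call with a gripper value outside its range is refused whole. The fingers move at their own pace and stop on an object; "grip_force" is the grip in N (left out, the last holds). Time passes only in rows, so rows that do not move let the fingers close. It gives the time, the measured TCP pose, the force and the opening at its end, in the units of the state.
- manip.sense(): the state, without advancing time (a new reading comes with each control period).
- manip.grab_frame(name): name is "side" or "top"; returns the picture (400x640x3 uint8, red, green, blue); there is no depth.
- manip.camera_params(name): a dict with "intrinsics" (3x3 intrinsics, pixels), "D" ([k1, k2, p1, p2, k3] as OpenCV has them; the pictures are not rectified), "R" (3x3) and "t" (3): a world point X has camera coordinates R X + t. Camera axes: x right, y down, z forward; pixel columns grow to the right and rows downward; lengths in m; the calibration is good to about 2 mm. A picture is of the moment at which its call begins. camera_params takes no time and is no camera call.
- manip.finish_job(): hands the job in, once; it reports no verdict.
The state is a dict: "clock": time; "joint_positions": joint angles; "dq": joint speeds; "effort": joint torques, N m; "position": TCP position; "orientation": TCP orientation; "ft_force": force on the tool from outside, world axes, zero at the start; "torque": the same for the moment, N m; "grip_width": finger opening in m.
Only numpy, scipy, OpenCV 4.12 (cv2) and the standard library are available. Lean on these libraries where they do the work, as an engineer would, in place of code of your own. Each camera call takes 0.05 s, during which the arm holds its last target. There are 200 camera calls.

## Task

Lift the long light bar up off the two pegs inside the cable well, tilt it so that it comes out diagonally through the opening between the two cover boards, and hold it up level, centred about 10 cm above the opening. Finish while still holding it there in the gripper, still and touching nothing else, and leave everything else where it is, including the small things lying on the cover boards.

Things in the scene. Friction and masses are not known exactly. Their poses are not given: they have to be found in the camera images.
- well: Fixed grey open-topped box, 190 (x) x 400 (y) x 117 high, walls and floor 10 thick. Origin: centre of its underside, on the bench; z up, y along its long side. Two pale wooden cover boards 7 thick, flush with the top (undersides at height 110), each reach 105 in from an end of the box. Beneath them it is hollow, 380 long in y. Two pegs stand on its centre line.
- well_opening (a point): Centre of the opening between the boards, level with their tops, 117 above the bench; axes as the well's. The opening is 190 long in y by 170 in x.
- peg_left (a point): Tip of the peg at the well's y = +60, 88 above the bench. Fixed post 21 in diameter, 74 high from the bench, carrying an orange pin 8 in diameter and 14 tall.
- peg_right (a point): Tip of the like peg at the well's y = -60.
- light_bar: Loose rigid aluminium bar, white strips, yellow ends: 24 (x) x 260 long (y) x 12 high, 0.15 kg. Origin: centre of its underside; z up. It lies level on the two posts, along the well's y, underside at height 74, the pins standing up through two slots in it (13 x 24, at y = +60 and -60), 2 above its top. Its middle 96 is plain: grip it there across x.
- bar_end_left (a point): Middle of the bar's end face at its own +y end, 6 above its underside. The bar is longer than the opening: raised about 20 it is off the pins, still below the boards; slid then 45 endways under either board, its other end can tilt up (about 35 degrees) and out, and the bar be drawn out along its own length.
- bar_end_right (a point): Middle of the bar's end face at its own -y end, 6 above its underside.
- charger: White plug charger, 45 x 45 x 32 high, lying loose on one cover board of the well (either one). Origin: centre of its underside. Leave it alone: the hand should not lean over this board.
- card_case: Thin blue case, 42 x 42 x 6 high, lying loose on the other cover board. Origin: centre of its underside. Leave it alone.
- remote: Black remote control, 45 x 190 (y) x 18 high, lying on the bench in front of the well. Origin: centre of its underside. Leave it alone.
- mug: Blue mug, 80 across and 90 high, standing on the bench to the left. Origin: centre of its underside. Leave it alone.
- disc_cases: Stack of four disc cases, about 140 x 200 (y) x 56 high, on the bench to the right. Origin: centre of its underside. Leave it alone.
- screwdriver: Screwdriver lying on the bench to the left. Leave it alone.
- battery_jar: Small jar with a green cap, 60 across and 85 high, on the bench to the right. Origin: centre of its underside. Leave it alone.

How it is judged:
On the way, in this order (a step that is already met when the one before it is completed fails the run):
1. the bar has been lifted off the pegs (z of light_bar in the frame of well above 0.088 m), for 0.05 s.
2. the bar is tilted through the opening: one end out above the boards, the other still inside beneath them (((height (world z) of bar_end_left above 0.135 m and height (world z) of bar_end_right below 0.105 m) or (height (world z) of bar_end_right above 0.135 m and height (world z) of bar_end_left below 0.105 m))), for 0.05 s.
At the end, for the whole second after the job is handed in: The bar is held by the fingers (contact over 1 N), both its ends 50 to 203 mm above the cover boards, level within about 15 degrees, its middle within 80 mm horizontally of the opening's centre, not touching the well, moving slower than 50 mm/s (height (world z) of bar_end_left between 0.167 and 0.32 m and height (world z) of bar_end_right between 0.167 and 0.32 m and angle between light_bar's own y axis and vertical between 1.31 and 1.83 rad and horizontal distance between light_bar and well_opening below 0.08 m and contact force between the fingers and light_bar above 1 N and contact force between well and light_bar below 0.1 N and linear speed of light_bar below 0.05 m/s); the arm keeps its last pose, push and grip.
It fails at once if the charger or the thin case on the cover boards is shifted by more than 35 mm (distance of any of charger, card_case from where it was at the start of the episode above 0.035 m).
It fails at once if the remote is shifted by more than 35 mm (distance of remote from where it was at the start of the episode above 0.035 m).
It fails at once if something else on the bench is shifted by more than 35 mm (distance of any of mug, disc_cases, screwdriver, battery_jar from where it was at the start of the episode above 0.035 m).
It also fails if it takes over 42 s, if anything falls off the work surface, if the arm or the gripper's body presses on something with over 40 N, if the wrist force passes 120 N, or if a joint passes its speed limit or range.

## Working session

There is one attempt and no reset: what is moved stays moved. The work goes in short steps, Python scripts to look and compute and a tool call to move; the robot and the scene stay as the last step left them, time stands still between calls to the robot, and variables do not carry over. Pictures are saved under pics/ and viewed, about 8 in all and at most 12, crops included, and the job is handed in when it is done.

Besides the shell and the picture viewer there is one more tool, called after "Emit:" by a JSON object that holds its "op" and its "data". play_rows: Moves the arm, as the interface text tells. Its arguments: {"type":"object","properties":{"moves":{"type":"array"},"grip_force":{"type":"number"}},"required":["moves"]}

```bash
mkdir -p pics; ls; python3 - <<'E'
from plant import manip
import cv2
print(manip.sense())
for n in("side","top"):
    print(n,manip.camera_params(n)); cv2.imwrite(f"pics/{n}0.png",manip.grab_frame(n)[:,:,::-1])
E
```

```text
pics
{'clock': 0.0, 'joint_positions': array([ 1.12389126e+00,  3.59479555e-01,  1.51143092e+00, -3.48474842e-05,
        1.27249682e+00, -1.15093934e-01]), 'dq': array([-0.00056422, -0.00028275, -0.00017458,  0.00079787, -0.00063807,
       -0.00017066]), 'effort': array([ 1.51479642e-03, -5.15350449e+01, -2.70740587e+01,  6.78834342e-02,
        3.41486104e-02, -4.94181643e-05]), 'position': array([0.19517852, 0.56666092, 0.2358253 ]), 'orientation': array([-0.96236804,  1.34970901,  0.96086732]), 'ft_force': array([-0.02243327,  0.07228219, -0.13679977]), 'torque': array([-0.01946991, -0.02445922, -0.02859749]), 'grip_width': 0.08757640077808256}
side {'intrinsics': array([[402.06757148,   0.        , 313.34049964],
       [  0.        , 402.06757148, 197.75125867],
       [  0.        ,   0.        ,   1.        ]]), 'D': array([0.01586304, 0.        , 0.        , 0.        , 0.        ]), 'R': array([[-0.96252736, -0.27077212, -0.01495104],
       [-0.18349927,  0.69090526, -0.69926957],
       [ 0.19967246, -0.67032259, -0.71470171]]), 't': array([0.55314344, 0.17076952, 1.04568755])}
top {'intrinsics': array([[475.05769774,   0.        , 317.7885325 ],
       [  0.        , 475.05769774, 194.40430312],
       [  0.        ,   0.        ,   1.        ]]), 'D': array([-0.02807686,  0.        ,  0.        ,  0.        ,  0.        ]), 'R': array([[-0.02913846, -0.99952719, -0.00981516],
       [-0.9899653 ,  0.03021526, -0.13804252],
       [ 0.13827382,  0.00569432, -0.99037767]]), 't': array([0.0157358 , 0.56258422, 1.28199904])}
```

View pics/top0.png

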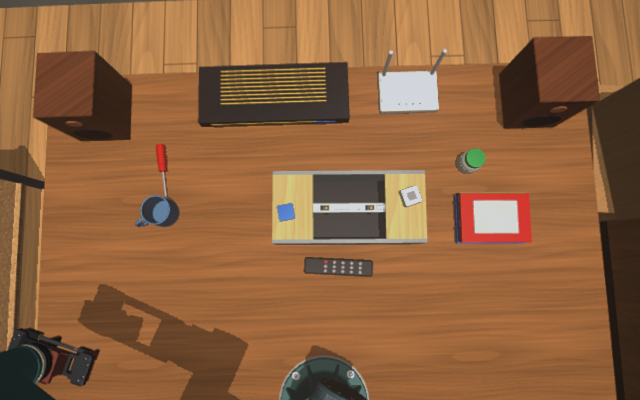

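View pics/side0.png

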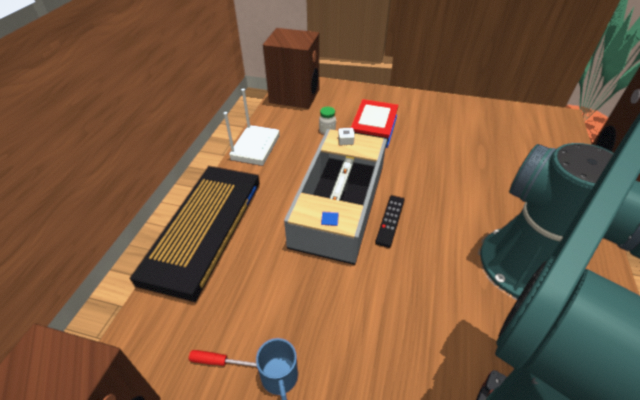

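The charger is on the right (-y) board at px (411,196) and the card case on the left (+y) board at (286,212). The bar lies at about (313..385, 208). So I'll slide it under the card (+y) board and raise the -y end, which makes the hand lean over the card side. Next I'll measure the pins and the opening.

```bash
cat > h.py <<'E'
import numpy as np, cv2
from scipy.spatial.transform import Rotation as Ro
from plant import manip
def ray(n,uv,z):
    p=manip.camera_params(n); R,t=np.array(p["R"]),np.array(p["t"])
    q=cv2.undistortPoints(np.array(uv,float).reshape(-1,1,2),p["intrinsics"],p["D"]).reshape(-1,2)
    d=np.c_[q,np.ones(len(q))]@R; c=-R.T@t
    return c+d*((z-c[2])/d[:,2])[:,None]
def proj(n,X):
    p=manip.camera_params(n)
    return cv2.projectPoints(np.array(X,float).reshape(-1,1,3),cv2.Rodrigues(p["R"])[0],p["t"],p["intrinsics"],p["D"])[0].reshape(-1,2)
def blobs(m,amin=4):
    n,l,s,c=cv2.connectedComponentsWithStats(m.astype(np.uint8)); return [(s[i],c[i]) for i in range(1,n) if s[i][4]>=amin]
E
python3 - <<'E'
from h import *
print(Ro.from_rotvec(manip.sense()["orientation"]).as_matrix().round(3))
roi={"top":(268,165,432,248),"side":(280,125,392,262)}
for n in roi:
    im=cv2.imread(f"pics/{n}0.png"); h=cv2.cvtColor(im,cv2.COLOR_BGR2HSV)
    x0,y0,x1,y1=roi[n]; k=np.zeros(h.shape[:2],bool); k[y0:y1,x0:x1]=1
    wood=k&(h[...,0]>12)&(h[...,0]<32)&(h[...,1]>60)&(h[...,2]>150)
    wh=k&(h[...,1]<50)&(h[...,2]>185); blue=k&(h[...,0]>100)&(h[...,0]<130)&(h[...,1]>120)
    for nm,m,z,a in(("wood",wood,.117,300),("white",wh,.086,20),("blue",blue,.123,30)):
        for s,c in blobs(m,a): print(n,nm,s,c.round(1),ray(n,c,z).round(4))
    b=(slice(195,220),slice(305,395)) if n=="top" else (slice(150,205),slice(325,360))
    c=cv2.resize(im[y0:y1,x0:x1],None,fx=4,fy=4,interpolation=cv2.INTER_NEAREST); cv2.imwrite(f"pics/{n}_crop.png",c)
E
```

```text
[[-0.001 -0.945  0.326]
 [-0.002  0.326  0.945]
 [-1.     0.    -0.002]]
top wood [ 268  165  164   83 6716] [349.5 204.8] [[ 0.522  -0.0833  0.117 ]]
top white [401 185  21  21 216] [411.2 195.3] [[ 0.5463 -0.2512  0.086 ]]
top white [313 203  72   9 472] [348.8 207.4] [[ 0.5186 -0.0831  0.086 ]]
top blue [278 204  17  17 219] [285.7 211.7] [[0.5083 0.0829 0.123 ]]
side wood [ 280  125   50  137 2749] [294.3 173.4] [[ 0.6443 -0.0565  0.117 ]]
side wood [ 321  125   63   36 1161] [353.1 145. ] [[ 0.511  -0.2232  0.117 ]]
side wood [ 357  140   35  122 1649] [377.9 216.5] [[0.3919 0.0437 0.117 ]]
side wood [ 288  193   75   44 1919] [325.8 213.5] [[0.5211 0.0675 0.117 ]]
side white [339 128  15  10 130] [346.  132.7] [[ 0.5531 -0.3198  0.086 ]]
side white [330 161  21  39 285] [340.8 180.6] [[ 0.5179 -0.0934  0.086 ]]
side blue [322 213  16  12 175] [329.5 218.3] [[0.5066 0.0861 0.123 ]]
```

View pics/top_crop.png

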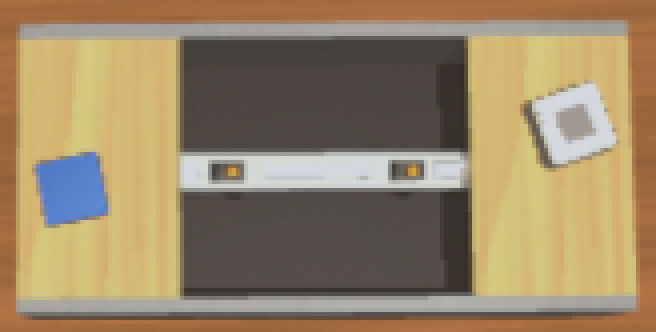

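Orange pins at crop (233,171) and (413,171), slots centred at crop x 228 and 406, and the opening corners at (180,37), (468,37), (180,297) and (472,297).

```bash
python3 - <<'E'
from h import *
f=lambda L:[((u-1.5)/4+268,(v-1.5)/4+165) for u,v in L]
print("pins",ray("top",f([(233,171),(413,171)]),.088).round(4))
print("slots",ray("top",f([(228.5,171.5),(406.5,171.5)]),.086).round(4))
print("bar edges",ray("top",f([(182,151),(182,190),(466,153),(466,188)]),.086).round(4))
print("opening",ray("top",f([(180,37),(468,37),(180,297),(472,297)]),.117).round(4))
print("box outer",ray("top",f([(20,22),(628,22),(17,311),(637,311)]),.117).round(4))
im=cv2.imread("pics/side0.png");h=cv2.cvtColor(im,cv2.COLOR_BGR2HSV)
m=np.zeros(h.shape[:2],bool);m[158:205,328:362]=1
m&=(h[...,0]<25)&(h[...,1]>110)&(h[...,2]>100)
for s,c in blobs(m,2):print(s,c,ray("side",c,.088))
E
```

```text
pins [[ 0.5204 -0.0219  0.088 ]
 [ 0.5168 -0.1417  0.088 ]]
slots [[ 0.5204 -0.0189  0.086 ]
 [ 0.5168 -0.1376  0.086 ]]
bar edges [[ 0.5351  0.0118  0.086 ]
 [ 0.5089  0.0125  0.086 ]
 [ 0.528  -0.1779  0.086 ]
 [ 0.5045 -0.1767  0.086 ]]
opening [[ 0.6069  0.0105  0.117 ]
 [ 0.601  -0.1787  0.117 ]
 [ 0.4364  0.0152  0.117 ]
 [ 0.4308 -0.1731  0.117 ]]
box outer [[ 0.6202  0.1157  0.117 ]
 [ 0.6078 -0.2845  0.117 ]
 [ 0.4305  0.1207  0.117 ]
 [ 0.4185 -0.2789  0.117 ]]
[351 158   3   1   3] [352. 158.] [[ 0.50735692 -0.19736353  0.088     ]]
[344 169   2   4   8] [344.5 170.5] [[ 0.5168754  -0.13630454  0.088     ]]
[333 197   3   4  11] [334.09090909 198.63636364] [[ 0.51916211 -0.01671959  0.088     ]]
[340 201   2   1   2] [340.5 201. ] [[ 0.50025832 -0.01247879  0.088     ]]
[344 202   3   1   3] [345. 202.] [[ 0.48765931 -0.01194211  0.088     ]]
[354 204   2   1   2] [354.5 204. ] [[ 0.46136511 -0.01122261  0.088     ]]
```

Emit:
{"op": "play_rows", "data": {"moves": [[0,-0.026,-0.026,0,0,0,0],[0,-0.026,-0.026,0,0,0,0],[0,-0.026,-0.026,0,0,0,0],[0,-0.026,-0.026,0,0,0,0],[0,-0.026,-0.026,0,0,0,0],[0,-0.026,-0.026,0,0,0,0],[0,-0.026,-0.026,0,0,0,0]], "grip_force": 40}}

```text
clock: 0.68
position: [0.3083, 0.3341, 0.2364]
orientation: [-0.962, 1.348, 0.962]
ft_force: [0.2, -0.3, -0.0]
grip_width: 0.0875
```

Emit:
{"op": "play_rows", "data": {"moves": [[0,-0.026,-0.026,0,0,0,0],[0,-0.026,-0.026,0,0,0,0],[0,-0.026,-0.026,0,0,0,0],[0,-0.026,-0.026,0,0,0,0],[0,-0.026,-0.026,0,0,0,0],[0,-0.026,-0.026,0,0,0,0],[0,-0.026,-0.026,0,0,0,0]]}}

```text
clock: 1.27
position: [0.4212, 0.1027, 0.2366]
orientation: [-0.961, 1.348, 0.961]
ft_force: [0.7, -0.1, 0.8]
grip_width: 0.0875
```

Emit:
{"op": "play_rows", "data": {"moves": [[0,-0.026,-0.026,0,0,0,0],[0,-0.026,-0.026,0,0,0,0],[0,-0.026,-0.026,0,0,0,0],[0,-0.026,-0.026,0,0,0,0],[0,-0.026,-0.026,0,0,0,0],[0,-0.026,-0.026,0,0,0,0]]}}

```text
clock: 1.77
position: [0.5178, -0.0956, 0.2364]
orientation: [-0.961, 1.349, 0.962]
ft_force: [1.3, -0.0, 0.3]
grip_width: 0.0879
```

Emit:
{"op": "play_rows", "data": {"moves": [[0,0,0,0.115,0,0,0],[0,0,0,0.115,0,0,0],[0,0,0,0.115,0,0,0],[0,0,0,0.115,0,0,0],[0,0,0,0.115,0,0,0],[0,0,0,0.115,0,0,0]]}}

```text
clock: 2.27
position: [0.5173, -0.0938, 0.2363]
orientation: [-0.425, 1.529, 0.426]
ft_force: [-0.1, 0.2, -0.1]
grip_width: 0.0877
```

Emit:
{"op": "play_rows", "data": {"moves": [[0,0,0,0.115,0,0,0],[0,0,0,0.115,0,0,0],[0,0,0,0.115,0,0,0],[0,0,0,0.115,0,0,0],[0,0,0,0.119,0,0,0],[0,0,0,0,0,0,0]]}}

```text
clock: 2.77
position: [0.5174, -0.0937, 0.2363]
orientation: [0.027, 1.571, -0.027]
ft_force: [-0.9, -0.0, -0.0]
grip_width: 0.0877
```

```bash
cat > st.py <<'E'
from h import *
s=manip.sense(); R=Ro.from_rotvec(s["orientation"]).as_matrix()
print("t",s["clock"],"pos",s["position"].round(4),"q",s["joint_positions"].round(3),"F",s["ft_force"].round(1),"w",round(s["grip_width"],4)); print(R.round(3))
# remaining shift to grip TCP pose, tool axes, and remaining turn
yw=-.03; W=np.array([[np.sin(yw)*0+np.cos(yw),-np.sin(yw),0],[np.sin(yw),np.cos(yw),0],[0,0,1]])
T=np.c_[[0,0,-1],W[:,1],W[:,0]]
G=np.array([.5187,-.0815,.075])+W[:,1]*-.017
print("to go",(R.T@(G-s["position"])).round(4),"turn",Ro.from_matrix(R.T@T).as_rotvec().round(4))
E
python3 st.py
```

```text
t 2.7667 pos [ 0.5174 -0.0937  0.2363] q [-0.31   0.253  1.669 -0.     1.221 -0.276] F [-0.9 -0.  -0. ] w 0.0877
[[-0.001  0.034  0.999]
 [ 0.     0.999 -0.034]
 [-1.     0.    -0.001]]
to go [ 0.1613 -0.0048  0.0011] turn [-0.0043 -0.0008 -0.0002]
```

Emit:
{"op": "play_rows", "data": {"moves": [[0,0,0,0,0,-0.105,0],[0,0,0,0,0,-0.105,0],[0,0,0,0,0,-0.105,0],[0,0,0,0,0,-0.105,0],[0,0,0,0,0,-0.105,0],[0,0,0,0,0,-0.105,0],[0,0,0,0,0,0,0]]}}

```text
clock: 3.35
position: [0.5168, -0.0914, 0.2345]
orientation: [-0.481, 1.527, -0.513]
ft_force: [0.1, 0.2, -0.6]
grip_width: 0.0878
```

```bash
python3 st.py
```

```text
t 3.35 pos [ 0.5168 -0.0914  0.2345] q [ 0.108  0.352  1.729 -0.668  1.243  0.41 ] F [ 0.1  0.2 -0.6] w 0.0878
[[-0.019  0.015  1.   ]
 [-0.592  0.806 -0.023]
 [-0.806 -0.592 -0.006]]
to go [0.1327 0.0887 0.0025] turn [ 0.009  -0.0039  0.6338]
```

Emit:
{"op": "play_rows", "data": {"moves": [[0,0,0,0,0,0.105,0],[0,0,0,0,0,0.105,0],[0,0,0,0,0,0.105,0],[0,0,0,0,0,0.105,0],[0,0,0,0,0,0.105,0],[0,0,0,0,0,0.105,0],[0,0,0,0,0,0,0]]}}

```text
clock: 3.93
position: [0.519, -0.0975, 0.2381]
orientation: [0.029, 1.566, -0.022]
ft_force: [0.8, -0.7, -0.2]
grip_width: 0.0878
```

Emit:
{"op": "play_rows", "data": {"moves": [[0.02,-0.002,0,0,0,0,0],[0.02,-0.002,0.001,0,0,0,0],[0.02,0,0,0,0,0,0],[0.02,0,0,0,0,0,0],[0.01,0,0,0,0,0,0],[0,0,0,0,0,0,0]]}}

```text
clock: 4.43
position: [0.5169, -0.0972, 0.1447]
orientation: [0.023, 1.574, -0.022]
ft_force: [-0.3, 0.3, 0.2]
grip_width: 0.0879
```

```bash
python3 st.py; python3 - <<'E'
from h import *
a=manip.grab_frame("top")[150:260,255:445,::-1]; b=manip.grab_frame("side")[110:270,260:420,::-1]
a=cv2.resize(a,None,fx=2.8,fy=2.8); b=cv2.resize(b,None,fx=1.6,fy=1.6)
c=np.zeros((a.shape[0]+b.shape[0],max(a.shape[1],b.shape[1]),3),np.uint8); c[:a.shape[0],:a.shape[1]]=a; c[a.shape[0]:,:b.shape[1]]=b
cv2.imwrite("pics/hover.png",c)
E
```

```text
t 4.4333 pos [ 0.5169 -0.0972  0.1447] q [-0.317  0.361  1.772 -0.     1.012 -0.288] F [-0.3  0.3  0.2] w 0.0879
[[-0.004  0.028  1.   ]
 [ 0.001  1.    -0.028]
 [-1.     0.001 -0.004]]
to go [ 0.0697 -0.0013  0.0016] turn [ 0.0016 -0.0038 -0.0007]
```

View pics/hover.png

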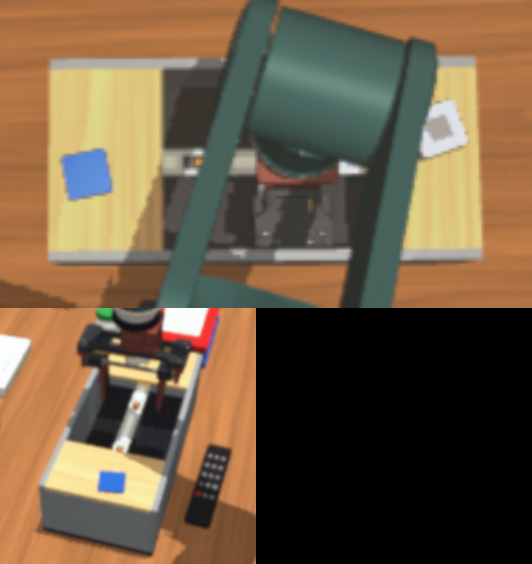

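The view shows the fingers straddling the bar between the slots, with the charger and card untouched. I'll descend and grip.

Emit:
{"op": "play_rows", "data": {"moves": [[0.015,-0.001,0.001,0,0,0,0],[0.015,0,0.001,0,0,0,0],[0.015,0,0,0,0,0,0],[0.015,0,0,0,0,0,0],[0.01,0,0,0,0,0,0],[0,0,0,0,0,0,0]]}}

```text
clock: 5.03
position: [0.5202, -0.0987, 0.076]
orientation: [0.023, 1.572, -0.023]
ft_force: [-0.7, -0.1, 0.2]
grip_width: 0.0878
```

Emit:
{"op": "play_rows", "data": {"moves": [[0,0,0,0,0,0,120],[0,0,0,0,0,0,200],[0,0,0,0,0,0,255],[0,0,0,0,0,0,255],[0,0,0,0,0,0,255],[0,0,0,0,0,0,255],[0,0,0,0,0,0,255],[0,0,0,0,0,0,255]], "grip_force": 40}}

```text
clock: 5.7
position: [0.5205, -0.0989, 0.0768]
orientation: [0.023, 1.571, -0.024]
ft_force: [-0.3, -0.2, 0.9]
grip_width: 0.0379
```

```bash
python3 st.py
```

```text
t 5.7 pos [ 0.5205 -0.0989  0.0768] q [-0.318  0.462  1.826 -0.     0.854 -0.288] F [-0.3 -0.2  0.9] w 0.0379
[[ 0.    0.03  1.  ]
 [-0.    1.   -0.03]
 [-1.   -0.    0.  ]]
to go [ 0.0018  0.0003 -0.0024] turn [0.     0.0001 0.0001]
```

Emit:
{"op": "play_rows", "data": {"moves": [[0,0,0,0,0,0,255],[0,0,0,0,0,0,255],[0,0,0,0,0,0,255],[0,0,0,0,0,0,255]]}}

```text
clock: 6.03
position: [0.5201, -0.0988, 0.0766]
orientation: [0.024, 1.572, -0.023]
ft_force: [-1.2, 0.2, 1.4]
grip_width: 0.0237
```

Emit:
{"op": "play_rows", "data": {"moves": [[0,0,0,0,0,0,255],[-0.006,0,0,0,0,0,255],[-0.006,0,0,0,0,0,255],[-0.006,0,0,0,0,0,255],[-0.004,0,0,0,0,0,255],[0,0,0,0,0,0,255],[0,0,0,0,0,0,255]]}}

```text
clock: 6.62
position: [0.5209, -0.099, 0.0992]
orientation: [0.023, 1.57, -0.024]
ft_force: [0.5, -0.1, -1.9]
grip_width: 0.0236
```

```bash
python3 st.py;  python3 - <<'E'
from h import *
b=manip.grab_frame("side")[110:270,260:420,::-1]
cv2.imwrite("pics/lift.png",cv2.resize(b,None,fx=3.5,fy=3.5,interpolation=cv2.INTER_CUBIC))
E
```

```text
t 6.6167 pos [ 0.5209 -0.099   0.0992] q [-0.318  0.428  1.808 -0.     0.904 -0.288] F [ 0.5 -0.1 -1.9] w 0.0236
[[ 0.001  0.03   1.   ]
 [-0.     1.    -0.03 ]
 [-1.    -0.     0.001]]
to go [ 0.0242  0.0004 -0.0028] turn [-0.      0.0011  0.0004]
```

View pics/lift.png

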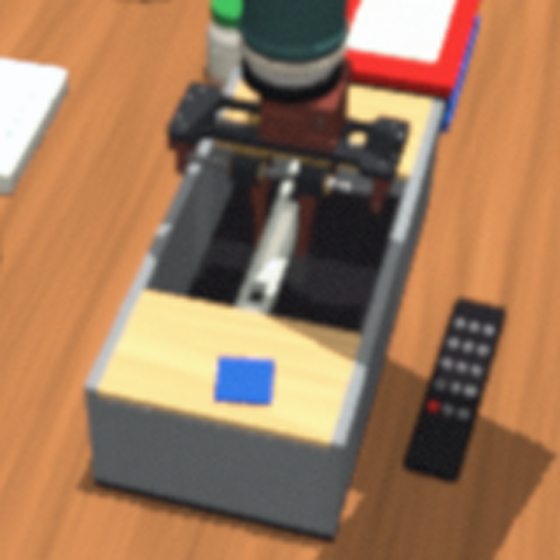

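The bar is held level just below the boards. I'll lower it slightly, then slide it 42 mm toward +y under the card board.

Emit:
{"op": "play_rows", "data": {"moves": [[0.003,0,0,0,0,0,255],[0,0.007,0,0,0,0,255],[0,0.007,0,0,0,0,255],[0,0.007,0,0,0,0,255],[0,0.007,0,0,0,0,255],[0,0.007,0,0,0,0,255],[0,0.007,0,0,0,0,255],[0,0,0,0,0,0,255]]}}

```text
clock: 7.33
position: [0.5216, -0.0553, 0.0957]
orientation: [0.023, 1.571, -0.022]
ft_force: [-0.4, -0.2, -2.2]
grip_width: 0.0237
```

```bash
python3 st.py
```

```text
t 7.3333 pos [ 0.5216 -0.0553  0.0957] q [-0.238  0.427  1.823  0.     0.892 -0.209] F [-0.4 -0.2 -2.2] w 0.0237
[[-0.     0.029  1.   ]
 [ 0.     1.    -0.029]
 [-1.     0.    -0.   ]]
to go [ 0.0206 -0.0432 -0.0022] turn [ 0.0012 -0.0003 -0.0004]
```

No contact. Now I'll tilt about the board-edge point.

Emit:
{"op": "play_rows", "data": {"moves": [[-0.0034,-0.0004,0,0,0,-0.05,255],[-0.0034,-0.0004,0,0,0,-0.05,255],[-0.0034,-0.0004,0,0,0,-0.05,255],[-0.0034,-0.0004,0,0,0,-0.05,255],[0,0,0,0,0,0,255]]}}

```text
clock: 7.75
position: [0.5221, -0.0563, 0.1097]
orientation: [-0.137, 1.567, -0.18]
ft_force: [-0.0, -0.9, -2.8]
grip_width: 0.0237
```

```bash
python3 st.py
```

```text
t 7.75 pos [ 0.5221 -0.0563  0.1097] q [-0.099  0.417  1.818 -0.256  0.908  0.088] F [-0.  -0.9 -2.8] w 0.0237
[[-0.005  0.027  1.   ]
 [-0.2    0.979 -0.028]
 [-0.98  -0.2    0.001]]
to go [ 0.0425 -0.0345 -0.0027] turn [0.0021 0.0008 0.2018]
```

Emit:
{"op": "play_rows", "data": {"moves": [[-0.0032,-0.0004,0,0,0,-0.05,255],[-0.0032,-0.0004,0,0,0,-0.05,255],[-0.0032,-0.0004,0,0,0,-0.05,255],[-0.0032,-0.0004,0,0,0,-0.05,255],[0,0,0,0,0,0,255]]}}

```text
clock: 8.17
position: [0.5218, -0.0544, 0.1217]
orientation: [-0.293, 1.554, -0.336]
ft_force: [0.5, 0.2, -1.9]
grip_width: 0.0236
```

Emit:
{"op": "play_rows", "data": {"moves": [[-0.0034,-0.0004,0,0,0,-0.05,255],[-0.0034,-0.0004,0,0,0,-0.05,255],[-0.0034,-0.0004,0,0,0,-0.05,255],[-0.0034,-0.0004,0,0,0,-0.05,255],[0,0,0,0,0,0,255],[0,0,0,0,0,0,255]]}}

```text
clock: 8.67
position: [0.5218, -0.0503, 0.1341]
orientation: [-0.447, 1.53, -0.49]
ft_force: [-0.3, 0.3, -2.7]
grip_width: 0.0239
```

```bash
python3 st.py;  python3 - <<'E'
from h import *
s=manip.sense(); R=Ro.from_rotvec(s["orientation"]).as_matrix()
W=np.array([[.99955,.03,0],[-.03,.99955,0],[0,0,1]]); c=np.array([.5187,-.0815,0])
for nm,y in(("L",150),("mid",20),("R",-110)):
    print(nm,(W.T@(s["position"]+R@np.array([-.0034,y/1e3,0])-c)).round(4))
b=manip.grab_frame("side")[90:270,240:420,::-1]
cv2.imwrite("pics/tilt.png",cv2.resize(b,None,fx=3.2,fy=3.2,interpolation=cv2.INTER_CUBIC))
E
```

```text
t 8.6667 pos [ 0.5218 -0.0503  0.1341] q [ 0.162  0.494  1.783 -0.668  1.099  0.574] F [-0.3  0.3 -2.7] w 0.0239
[[-0.018  0.023  1.   ]
 [-0.562  0.827 -0.029]
 [-0.827 -0.562 -0.002]]
to go [ 0.076  -0.0067 -0.0021] turn [ 0.0014 -0.0016  0.5971]
L [0.0019 0.1572 0.0526]
mid [0.0021 0.0497 0.1257]
R [ 0.0024 -0.0578  0.1987]
```

View pics/tilt.png

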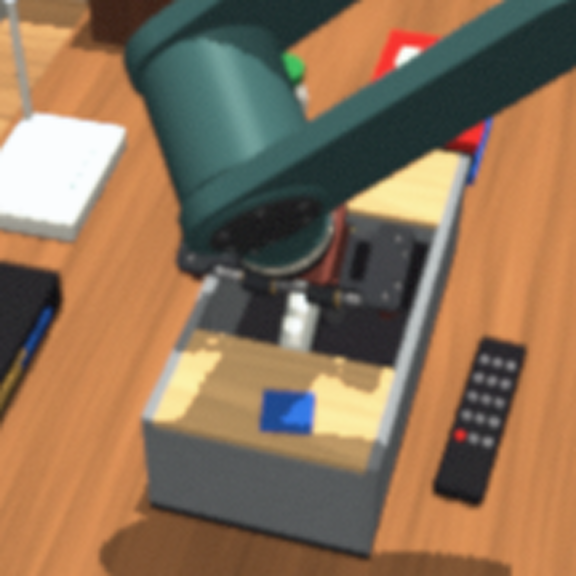

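The -y end is up and out at about 0.199, with the +y end inside at about 0.053. There are no contact forces and the card is still in place. I'll draw it out along its length.

Emit:
{"op": "play_rows", "data": {"moves": [[0.001,-0.01,0,0,0,0,255],[0.0005,-0.012,0,0,0,0,255],[0,-0.012,0,0,0,0,255],[0,-0.012,0,0,0,0,255],[0,-0.012,0,0,0,0,255],[0,-0.012,0,0,0,0,255],[0,-0.012,0,0,0,0,255],[0,-0.012,0,0,0,0,255]]}}

```text
clock: 9.38
position: [0.5195, -0.1303, 0.1876]
orientation: [-0.447, 1.528, -0.494]
ft_force: [-0.1, 0.3, -2.5]
grip_width: 0.0237
```

```bash
cat > bar.py <<'E'
from h import *
s=manip.sense(); R=Ro.from_rotvec(s["orientation"]).as_matrix()
W=np.array([[.99955,.03,0],[-.03,.99955,0],[0,0,1]]); c=np.array([.5187,-.0815,0])
for nm,y in(("L",150),("mid",20),("R",-110)):
    print(nm,(W.T@(s["position"]+R@np.array([-.0034,y/1e3,0])-c)).round(4))
E
python3 st.py; python3 bar.py
```

```text
t 9.3833 pos [ 0.5195 -0.1303  0.1876] q [ 0.015  0.395  1.784 -0.684  1.104  0.407] F [-0.1  0.3 -2.5] w 0.0237
[[-0.017  0.025  1.   ]
 [-0.564  0.825 -0.03 ]
 [-0.825 -0.565  0.   ]]
to go [ 0.075   0.0898 -0.0023] turn [-4.000e-04  1.000e-04  6.001e-01]
L [0.0023 0.0769 0.1057]
mid [ 0.0023 -0.0304  0.1791]
R [ 0.0022 -0.1376  0.2525]
```

Emit:
{"op": "play_rows", "data": {"moves": [[-0.0115,-0.008,0,0,0,0,255],[-0.0115,-0.008,0,0,0,0,255],[-0.0115,-0.008,0,0,0,0,255],[-0.0115,-0.007,0,0,0,0,255],[-0.003,0.004,0,0,0,0,255],[-0.003,0.004,0,0,0,0,255],[0,0,0,0,0,0,255]]}}

```text
clock: 9.97
position: [0.5197, -0.118, 0.242]
orientation: [-0.448, 1.529, -0.492]
ft_force: [0.4, -0.1, -2.7]
grip_width: 0.0236
```

Emit:
{"op": "play_rows", "data": {"moves": [[0,0,0,0,0,0.08,255],[0,0,0,0,0,0.08,255],[0,0,0,0,0,0.08,255],[0,0,0,0,0,0.08,255],[0,0,0,0,0,0.08,255],[0,0,0,0,0,0.08,255],[0,0,0,0,0,0.08,255],[0,0,0,0,0,0.04,255]]}}

```text
clock: 10.63
position: [0.5196, -0.1197, 0.242]
orientation: [0.027, 1.571, -0.022]
ft_force: [-0.7, -1.8, -2.2]
grip_width: 0.0236
```

```bash
python3 st.py; python3 bar.py
```

```text
t 10.6333 pos [ 0.5196 -0.1197  0.242 ] q [-0.358  0.259  1.646  0.003  1.239 -0.328] F [-0.7 -1.8 -2.2] w 0.0236
[[-0.001  0.031  1.   ]
 [ 0.003  1.    -0.031]
 [-1.     0.003 -0.001]]
to go [ 0.167   0.0206 -0.002 ] turn [-0.0009 -0.0008 -0.0034]
L [0.0022 0.1119 0.2459]
mid [ 0.0021 -0.0181  0.2454]
R [ 0.002  -0.1481  0.245 ]
```

Now I'll bring it down and centre it: 25 mm down, 17 mm in +y. Then let it settle and check.

Emit:
{"op": "play_rows", "data": {"moves": [[0.007,0.005,0,0,0,0,255],[0.007,0.006,-0.001,0,0,0,255],[0.007,0.006,-0.001,0,0,0,255],[0.004,0,0,0,0,0,255],[0,0,0,0,0,0,255],[0,0,0,0,0,0,255],[0,0,0,0,0,0,255],[0,0,0,0,0,0,255]]}}

```text
clock: 11.3
position: [0.5189, -0.1016, 0.218]
orientation: [0.023, 1.57, -0.024]
ft_force: [-0.5, 0.5, -1.5]
grip_width: 0.0236
```

```bash
python3 st.py; python3 bar.py; python3 - <<'E'
from h import *
a=manip.grab_frame("top"); b=manip.grab_frame("side")
c=np.vstack([cv2.resize(a[140:280,240:460],None,fx=2,fy=2),cv2.resize(b[70:270,220:440],None,fx=2,fy=2)[:320]])
cv2.imwrite("pics/end.png",c[:,:,::-1])
for n,im in(("top",a),("side",b)):
    h=cv2.cvtColor(im,cv2.COLOR_RGB2HSV); m=(h[...,0]>108)&(h[...,0]<130)&(h[...,1]>120)
    m[:200]=0;m[235:]=0;m[:,:270]=0;m[:,350:]=0
    for s,q in blobs(m,40):print(n,"card",ray(n,q,.123).round(4))
E
```

```text
t 11.3 pos [ 0.5189 -0.1016  0.218 ] q [-0.324  0.275  1.688 -0.     1.178 -0.294] F [-0.5  0.5 -1.5] w 0.0236
[[ 0.001  0.029  1.   ]
 [-0.001  1.    -0.029]
 [-1.    -0.001  0.001]]
to go [ 0.143   0.0032 -0.0009] turn [0.0006 0.0007 0.0006]
L [0.0007 0.1299 0.2213]
mid [ 7.000e-04 -1.000e-04  2.214e-01]
R [ 0.0008 -0.1301  0.2214]
top card [[0.5107 0.086  0.123 ]]
side card [[0.5054 0.0853 0.123 ]]
```

View pics/end.png

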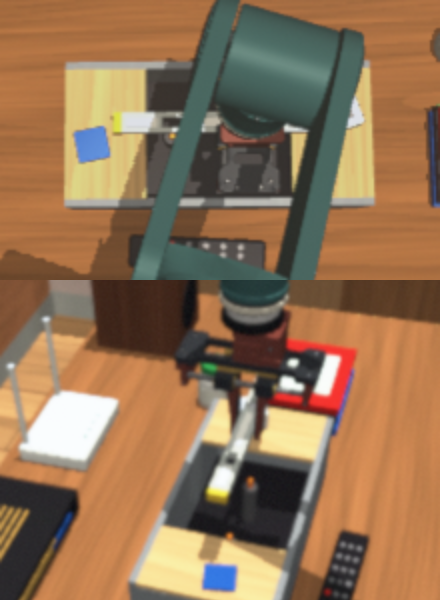

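The bar is clear of the pegs, with its yellow end at crop (118,122), and the card hasn't moved. I'll check that end against the prediction, then hand in.

```bash
python3 - <<'E'
from h import *
X=[.5187+.03*.13,-.0815+.13,.2215]
print("predicted L end top/side px",proj("top",X),proj("side",X),"seen top ~",(240+115/2,140+122/2),"side ~",(220+217/2,70+(493-280)/2))
s=manip.sense();print(s["ft_force"],abs(s["dq"]).max(),s["grip_width"])
manip.finish_job()
E
```

```text
predicted L end top/side px [[296.80537259 201.14887238]] [[327.45971521 178.25642639]] seen top ~ (297.5, 201.0) side ~ (328.5, 176.5)
[ 0.13269431  0.74611062 -2.95548   ] 0.00564331123901265 0.023723807427629928
the job is handed in; nothing more can be done
```

I lifted the bar off the pins and slid it about 42 mm under the card-case board. I then tilted its charger-side (-y) end up about 34° and drew it out along its length. It is now held level over the opening, and I handed the job in at about 11.5 s of the 42 s allowed.

**Pose:** From the arm's pose, both bar ends are at z ≈ 0.221 m, about 10 cm above the opening, with the middle within 1 mm of its centre. The bar's yellow left end appeared within 2 px of its predicted place in both cameras.

**Grip and forces:** The finger opening is 23.7 mm on the 24 mm bar and the arm is practically still. The wrist force never passed about 3 N in any reading, so I saw no sign of contact with the well.

**Other objects:** The card case measured within about 4 mm of its starting place. I did not measure the other objects again. In the last picture the charger is mostly hidden by the arm. The remote looks undisturbed, and the bench items I could see looked undisturbed too; the mug and screwdriver were outside that view.

No check failed or disagreed.

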